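# Fit the cover plate of a spring timer and wind it up

## Task

Draw the cover plate out of the low blue tray by its red tongue and lay it flat on the bare worktop, then let go of it. Take it again by its black square hub and lower it onto the grey timer chassis, over the brass winding shaft and the steel locating pin at once, until it lies fully home on the chassis with its red tongue between the two black cheeks, and let go. Then wind the shaft clockwise (seen from above) by its flat brass tang, a part turn at a time, to its stop, leaving the cover home and the other things on the worktop where they are.

Things in the scene. Friction and masses are not known exactly. Their poses are not given: they have to be found in the camera images.
- cover: loose cover plate, 0.14 kg: aluminium plate 84 (x) x 64 (y) x 8 mm with a hub and a tongue. Origin: centre of the bore at the plate's underside, z up. Bore 18.5 mm across, right through plate and hub; 10.5 mm hole for the locating pin at x = +30 mm. At the start it lies in the tray, axes within 2 degrees of the tray's, hub under the roof, 45 mm of the tongue outside
- cover_hub (a point): centre of the top of the cover's black square hub, 26 mm above the cover's underside; the hub is 32 x 32 mm, sides along the cover's x and y, and stands on the plate round the bore from z = 8 to 26 mm
- cover_tongue (a point): middle of the outer part of the cover's red tongue, at cover x = -72 mm, 7 mm above the underside. The tongue is 18 mm wide (y), 14 mm high from the underside, and runs from x = -42 to -90 mm; grip it across its width
- tray: fixed blue sheet-metal tray, 98 (x) x 84 (y) x 39 mm tall, open on its -x side, with a roof; origin under its middle. Floor 4 mm thick, roof from z = 36 to 39 mm, inside 76 mm wide, mouth at x = -49 mm; the cover slides out towards -x and is clear when its origin is 95 mm or more from the tray's
- chassis: fixed grey timer chassis 142 (x) x 84 (y) x 30 mm tall, x from -92 to +50 mm; origin on the worktop under the shaft's axis. The cover seats on its flat top (z = 30 mm), axes the same way as the chassis's. Two black cheeks at x = -70 to -86 mm, y = 12 to 24 and -12 to -24 mm, top at z = 48 mm: the tongue goes between them and cannot be held there
- shaft (a joint): turn of the brass winding shaft in rad: 0 unwound, grows clockwise seen from above, stop at 2.8; count as wound above 2.5. Starts between 0 and 0.5. A friction clutch of 0.1 N m holds it where it is left against a weak spring (0.012 N m per rad)
- shaft_tang (a point): middle of the flat tang on top of the shaft, on the shaft's axis 72 mm above the worktop. Shaft 16 mm across, round up to z = 58 mm, then tapered; the tang, from z = 60 to 84 mm, is 13 mm along its own x and 8 mm along its own y (grip it across y). Turns with the shaft
- pin_tip (a point): tapered tip of the steel locating pin, 8 mm across, fixed in the chassis at its x = +30 mm; tip 46 mm above the worktop
- tip_cleaner: heavy black pot with brass wool, 62 mm across, 41 mm tall; origin under its middle
- capacitor: black upright capacitor can, 36 mm across, 70 mm tall; origin under its middle
- relay: upright pale grey relay block with a black foot, 22 x 29 x 34 mm tall; origin under its middle
- transformer: small transformer, 46 x 58 x 48 mm tall; origin under its middle
- spare_tape: black electrical tape roll lying flat, 58 mm across, 19 mm tall; origin under its middle
- heat_sink: finned aluminium heat sink, 38 x 65 x 26 mm tall; origin under its middle

How it is judged:
On the way, in this order (a step that is already met when the one before it is completed fails the run):
1. the cover lies flat on the worktop clear of the tray, released (height (world z) of cover below 0.003 m and angle between cover's own z axis and vertical below 0.05 rad and horizontal distance between cover and tray above 0.092 m and contact force between the fingers and cover below 0.2 N and linear speed of cover below 0.02 m/s), for 0.2 s.
2. the cover is fully home over shaft and pin, released (horizontal distance between cover and chassis below 0.003 m and z of cover in the frame of chassis below 0.0325 m and angle between the x axis of cover and the x axis of chassis, either way round below 0.12 rad and angle between cover's own z axis and vertical below 0.04 rad and contact force between the fingers and cover below 0.2 N and linear speed of cover below 0.02 m/s), for 0.2 s.
3. the shaft is wound to its stop (value of joint shaft above 2.5 rad), for 0.2 s.
At the end, for the whole second after the job is handed in: The cover lies fully home on the chassis: bore centre within 3 mm of the shaft's axis, underside within 2.5 mm of the seat, its x axis within 0.12 rad of the chassis's, level within 0.04 rad; the shaft is wound past 2.5 rad (stop at 2.8); cover at rest, all released (all of step 2 and value of joint shaft above 2.5 rad and contact force between the fingers and chassis below 0.2 N); the robot touches nothing.
It fails at once if a bystander pushed more than 30 mm from its place (distance of any of tip_cleaner, capacitor, relay, transformer, spare_tape, heat_sink from where it was at the start of the episode above 0.03 m).
It also fails if it takes over 72 s, if anything falls off the work surface, if the arm or the gripper's body presses on something with over 40 N, if the wrist force passes 120 N, or if a joint passes its speed limit or range.

## Robot

A 6-joint arm with a two-finger parallel gripper is mounted at the origin on a cart in front of the work surface, level with it; the furniture and walls round the work are solid. World frame = base frame: x ahead of the robot, y to its left, z up, the work surface at z = 0. Lengths are in m, angles in rad, forces in N, time in s.
With the tool pointing down it reaches from about 0.35 to 0.775 m from the base axis. Payload 5.5 kg.
Tool frame: the origin (TCP) lies between the finger pads; the fingertips stand 22 mm ahead of it and the grasp point (between the pads) lies 3 mm ahead of it; z points along the fingers, y is the line along which they close (so a half turn about z gives the same grasp; the last joint's range is limited). The gripper opens to 85 mm and grips with 20 to 120 N. Pads are 22 mm wide; open, the fingers measure 114 mm over their backs; the gripper's body (76 mm by 85 mm) begins 54 mm behind the grasp point. The pads swing forward as they close: fully open they stand 13 mm farther back than shut.
Start: joints at [1.041, 0.313, 0.046, 1.304, 0, 1.431], TCP at [0.219, 0.532, 0.253] pointing down, gripper open.
Joint ranges: [-2.76, 2.76], [-0.86, 1.69], [-1.03, 1.26], [-2.2, 2.34], [-1.47, 1.5], [-3.14, 3.14]. Speed limits (rad/s): [2.57, 2.57, 3.14, 3.14, 3.14, 3.14].

## Interface

Orientations are given as a unit quaternion [w, x, y, z].
In Python, from workcell import env, read_camera gives the robot as it stands (env), with the cameras as plain functions.
- The arm moves only by the shell command python3 nudge.py 'ROWS' [OPENING] [FORCE]. ROWS is a JSON list of rows, 1 to 8 of them, each written [[dx, dy, dz], [rx, ry, rz]]: dx, dy, dz in fractions of the full range, 1 being 80 cm, then a rotation vector rx, ry, rz in a scale on which 1.0 is 4 rad; each row is the pose to reach, as a shift and turn from the pose commanded when the command began, along the tool's axes at that moment; what a row does not reach only later rows make up. A row lasts 1/8 s, in which the tool goes at most 0.0625 m and 0.188 rad, less where a joint would pass 70% of its speed; a pose out of reach is approached as far as the arm can. OPENING is the finger opening in m, set as the command begins (- or left out keeps the last). The fingers move at their own pace and stop on an object; FORCE is the grip in N (left out, the last holds). Time passes only in rows, so rows that do not move let the fingers close. It prints the time, the measured TCP pose, the force, the opening and the grip force at its end. Input that does not fit is refused with a message, and nothing moves.
- env.get_state(): the state, without advancing time (a new reading comes with each control period).
- read_camera(name): name is "side" or "top"; returns a dict with "image" (420x560x3 uint8, red, green, blue), "K" (3x3 intrinsics, pixels), "R" (3x3) and "t" (3): a world point X has camera coordinates R X + t. Camera axes: x right, y down, z forward; pixel columns grow to the right and rows downward; lengths in m; the calibration is good to about 2 mm. A picture is of the moment at which its call begins. There is no depth.
- env.hand_in(): hands the job in; it is judged then, once.
The state is a dict: "clock": time; "joint_pos": joint angles; "qvel": joint speeds; "tau": joint torques, N m; "tcp_pos": TCP position; "orientation": TCP orientation; "wrist_force": force on the tool from outside, world axes, zero at the start; "ft_torque": the same for the moment, N m; "finger_gap": finger opening in m; "grip_force": force on a finger pad.
Only numpy, scipy, OpenCV 4.12 (cv2) and the standard library are available. Lean on these libraries where they do the work, as an engineer would, in place of code of your own. Each camera call takes 0.05 s, during which the arm holds its last target. There are 200 camera calls.

## Working session

There is one attempt and no reset: what is moved stays moved. The work goes in short steps, Python scripts to look and compute and a shell command to move; the robot and the scene stay as the last step left them, time stands still between calls to the robot, and variables do not carry over. Pictures are saved under pics/ and viewed, at most 10 in all, crops included, and the job is handed in when it is done.

```bash
ls; mkdir -p pics; python3 - <<'E'
from workcell import env, read_camera
import cv2,numpy as np
for n in("side","top"):
    c=read_camera(n); cv2.imwrite(f"pics/{n}0.png",c["image"][:,:,::-1]); np.savez(f"{n}0.npz",**c)
    print(n,c["K"].tolist(),c["R"].round(4).tolist(),c["t"].round(4).tolist(),(-c["R"].T@c["t"]).round(3))
s=env.get_state();print(s)
E
```

```text
nudge.py
pics
workcell.py
side [[389.6916553124308, 0.0, 278.03343628388245], [0.0, 389.6916553124308, 210.84507054030937], [0.0, 0.0, 1.0]] [[-0.9765, -0.2154, -0.0072], [-0.1385, 0.6527, -0.7448], [0.1651, -0.7263, -0.6672]] [0.5354, 0.1579, 1.0579] [0.37  0.781 0.827]
top [[525.4859310539044, 0.0, 271.1829350069328], [0.0, 525.4859310539044, 211.281208916953], [0.0, 0.0, 1.0]] [[-0.011, -0.9999, 0.0051], [-0.99, 0.0102, -0.1407], [0.1407, -0.0066, -0.99]] [-0.0215, 0.5729, 1.7075] [ 0.327 -0.016  1.771]
{'clock': 0.1, 'joint_pos': array([1.04141939e+00, 3.13932416e-01, 4.50780312e-02, 1.30365039e+00,
       1.56312270e-06, 1.43120843e+00]), 'qvel': array([-1.12967121e-03, -1.28717595e-03,  2.88617932e-03,  8.28269722e-04,
       -5.92999697e-05, -3.20440201e-04]), 'tau': array([ 2.32891158e-03, -4.81727242e+01,  2.99243993e+01,  1.28095597e-02,
       -1.19816714e-04,  1.94109441e-05]), 'tcp_pos': array([0.21827029, 0.53147843, 0.25248805]), 'orientation': array([-2.81162878e-04,  1.93662983e-01,  9.81067744e-01, -8.06625790e-04]), 'wrist_force': array([-0.72311812,  0.33971004, -0.01792024]), 'ft_torque': array([ 0.02799472, -0.04903337,  0.02647521]), 'grip_force': 0.0, 'finger_gap': 0.08534242980964019}
```

View pics/side0.png

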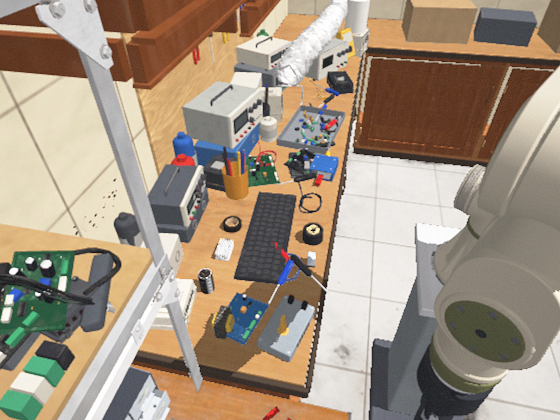

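View pics/top0.png

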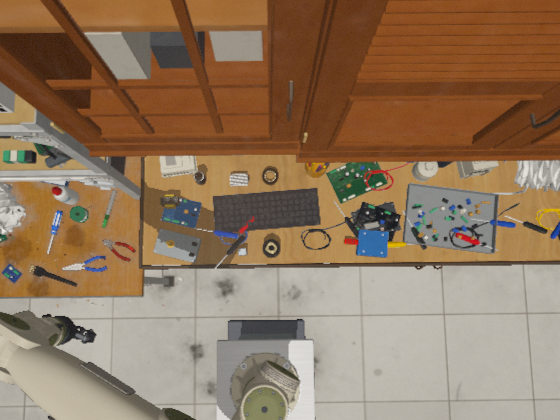

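The side view shows the chassis at about (287,325) and the tray at (318,165). In the top view the chassis is at about (177,243), and the tray at (372,242) with its red tongue at (350,241). I'll enlarge these areas.

```bash
cat > h.py <<'E'
import numpy as np,cv2
def cams(): return {n:dict(np.load(f"{n}0.npz")) for n in("side","top")}
def ray(c,u,v):
    d=c["R"].T@np.linalg.solve(c["K"],[u,v,1.]); return -c["R"].T@c["t"],d/np.linalg.norm(d)
def onz(c,u,v,z):
    o,d=ray(c,u,v); return o+d*(z-o[2])/d[2]
def two(ca,a,cb,b):
    o1,d1=ray(ca,*a);o2,d2=ray(cb,*b)
    s=np.linalg.lstsq(np.c_[d1,-d2],o2-o1,rcond=None)[0]
    p,q=o1+s[0]*d1,o2+s[1]*d2; return (p+q)/2,np.linalg.norm(p-q)
def proj(c,X):
    p=c["K"]@(c["R"]@np.array(X)+c["t"]); return p[:2]/p[2]
def crop(im,u,v,w,h,s,f):
    o=cv2.resize(im[v:v+h,u:u+w],None,fx=s,fy=s,interpolation=cv2.INTER_CUBIC)
    for i in range(0,w,10): cv2.putText(o,str(u+i),(i*s,8),0,.3,(255,0,255),1); cv2.line(o,(i*s,10),(i*s,14),(255,0,255),1)
    for i in range(10,h,10): cv2.putText(o,str(v+i),(0,i*s+4),0,.3,(255,0,255),1)
    return o
E
python3 - <<'E'
from h import *
c=cams();T=c["top"]["image"][:,:,::-1];S=c["side"]["image"][:,:,::-1]
a=np.vstack([np.hstack([crop(T,148,218,66,50,6,0),crop(T,340,218,66,50,6,0)]),np.hstack([crop(S,254,285,66,50,6,0),crop(S,280,140,66,50,6,0)])])
cv2.imwrite("pics/c0.png",a);print(a.shape)
E
```

```text
(600, 792, 3)
```

View pics/c0.png

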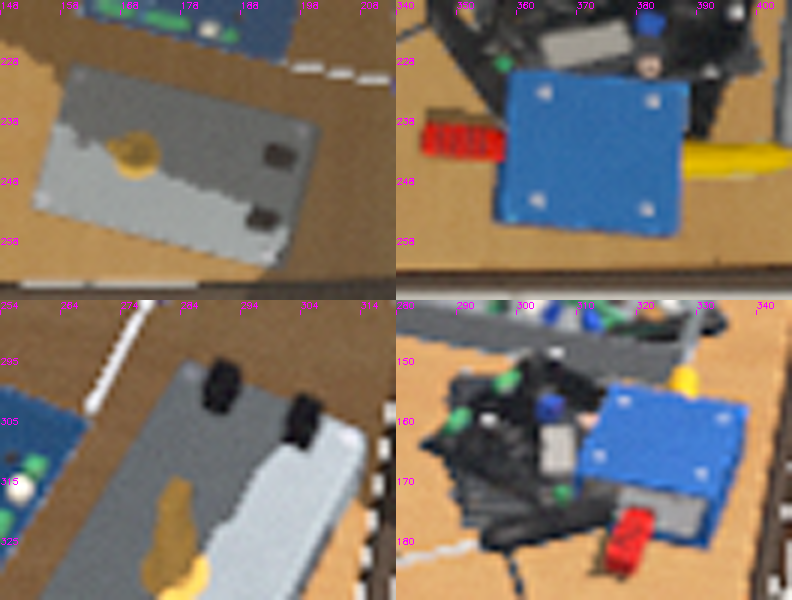

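The crops show the chassis with its cheeks towards -y, at top view (194,244) and (191,254). The brass shaft is near top (170,243) and side (283,322). The tray mouth and red tongue point to +y, at top (351,241) and side (319,180).

```bash
cat >> h.py <<'E'
def mask(im,kind,win,s=6):
    u,v,w,h=win; o=cv2.resize(im[v:v+h,u:u+w],None,fx=s,fy=s,interpolation=cv2.INTER_CUBIC)
    H=cv2.cvtColor(o,cv2.COLOR_RGB2HSV).astype(int);h_,s_,v_=H[...,0],H[...,1],H[...,2]
    m={"red":((h_<8)|(h_>172))&(s_>150)&(v_>110),"blue":(h_>98)&(h_<115)&(s_>130)&(v_>110),
       "brass":(h_>14)&(h_<30)&(s_>120)&(v_>60),"black":v_<60}[kind].astype(np.uint8)
    cs=cv2.findContours(m,cv2.RETR_EXTERNAL,cv2.CHAIN_APPROX_NONE)[0]
    cs=sorted(cs,key=cv2.contourArea,reverse=True)
    return [((k[:,0]+.5)/s-.5+np.array([u,v])).astype(np.float32) for k in cs]
E
python3 - <<'E'
from h import *
np.set_printoptions(precision=4,suppress=True)
c=cams();T,S=c["top"],c["side"]
W={"tred":(340,230,19,22),"tblue":(350,220,45,45),"sred":(308,168,25,25),"sblue":(305,148,40,40),
 "tbr":(160,234,18,18),"sbr":(270,310,25,30),"tbl":(186,236,14,24),"sbl":(283,290,28,24)}
for nm,cam in(("t",T),("s",S)):
  for k,z in(("red",.018),("blue",.039)):
    q=mask(cam["image"],k,W[nm+k])[0];r=cv2.minAreaRect(q);b=cv2.boxPoints(r)
    print(nm,k,r,"\n",np.array([onz(cam,*p,z)[:2] for p in b]), "c",onz(cam,*r[0],z))
  q=mask(cam["image"],"brass",W[nm+"br"])[0];print(nm,"brass",q.min(0),q.max(0),q.mean(0),"topmost",q[q[:,1].argmin()],cv2.contourArea(q))
  for q in mask(cam["image"],"black",W[nm+"bl"])[:2]: print(nm,"cheek",cv2.minAreaRect(q),onz(cam,*cv2.minAreaRect(q)[0],.048))
E
```

```text
t red ((350.6396179199219, 241.21238708496094), (13.857538223266602, 5.972878932952881), 4.085563659667969) 
 [[ 0.4639 -0.2683]
 [ 0.4838 -0.2704]
 [ 0.48   -0.3166]
 [ 0.4601 -0.3145]] c [ 0.4719 -0.2924  0.018 ]
t blue ((372.3636779785156, 242.61561584472656), (30.187047958374023, 25.764829635620117), 5.273898601531982) 
 [[ 0.4276 -0.3059]
 [ 0.5125 -0.3167]
 [ 0.5022 -0.4161]
 [ 0.4174 -0.4047]] c [ 0.4648 -0.3608  0.039 ]
t brass [165.5833 239.75  ] [173.9167 246.9167] [169.9179 243.1773] topmost [170.0833 239.75  ] 40.76391135319136
t cheek ((193.85003662109375, 243.63333129882812), (3.950392246246338, 2.5342092514038086), 26.56490135192871) [0.4669 0.2274 0.048 ]
t cheek ((191.375, 253.95835876464844), (3.320392370223999, 2.002774715423584), 18.435081481933594) [0.4332 0.2351 0.048 ]
s red ((318.2859191894531, 179.80018615722656), (6.216979503631592, 11.916592597961426), 22.833778381347656) 
 [[ 0.4838 -0.2568]
 [ 0.4774 -0.3217]
 [ 0.456  -0.3118]
 [ 0.4631 -0.2478]] c [ 0.4701 -0.2839  0.018 ]
s blue ((323.5632019042969, 165.09193420410156), (25.533098220825195, 24.480823516845703), 21.801410675048828) 
 [[ 0.511  -0.2935]
 [ 0.501  -0.4399]
 [ 0.4096 -0.3962]
 [ 0.4258 -0.2573]] c [ 0.4614 -0.3438  0.039 ]
s brass [277.4167 314.5833] [287.75   334.4167] [282.6985 325.3095] topmost [282.75   314.5833] 125.97218746691942
s cheek ((290.4400634765625, 299.2151794433594), (5.696681499481201, 8.469154357910156), 24.4440975189209) [0.4656 0.2354 0.048 ]
s cheek ((303.85552978515625, 304.78009033203125), (5.038468837738037, 8.358997344970703), 22.620113372802734) [0.4317 0.2441 0.048 ]
```

```bash
python3 - <<'E'
from h import *
np.set_printoptions(precision=4,suppress=True)
c=cams();T,S=c["top"],c["side"]
f=lambda x,y,ox,oy,cx,cy:((x-cx+.5)/6-.5+ox,(y-cy+.5)/6-.5+oy)
t=[f(*p,340,218,396,0) for p in((544,93),(653,100),(537,200),(647,209))]
s=[f(*p,280,140,396,300) for p in((600,456),(624,400),(701,474),(724,418))]
B=[]
for a,b in zip(t,s): p,e=two(T,a,S,b);B.append(p);print("bolt",p,e)
print("mean",np.mean(B,0))
# tongue outer end corners of top face: top + side
for a,b in(((422,125),(610,560)),((422,155),(632,575))): print("tongue end",*two(T,f(*a,340,218,396,0),S,f(*b,280,140,396,300)))
print("chassis corners top z30",*[onz(T,*f(*p,148,218,0,0),.03)[:2] for p in((70,65),(318,122),(283,268),(35,207))])
# cheek tops: top-view centre with side-view top-face centre
for a,b in(((281,155),(222,370)),((264,217),(303,405))): print("cheek",*two(T,f(*a,148,218,0,0),S,f(*b,254,285,0,300)))
for a in((130,145),(125,140),(133,152)): print("tang",*two(T,f(*a,148,218,0,0),S,f(178,480,254,285,0,300)))
for z in(.03,.084): print(z,"expected px of shaft",proj(T,(.4675,.307,z)),proj(S,(.4675,.307,z)))
# enlarged
a=np.hstack([crop(T["image"][:,:,::-1],158,232,26,20,15,0),crop(S["image"][:,:,::-1],270,308,26,30,15,0)[:300] if 0 else cv2.resize(crop(S["image"][:,:,::-1],268,308,30,30,13,0),(390,390))[:300]])
cv2.imwrite("pics/c1.png",a)
E
```

```text
bolt [ 0.4959 -0.3354  0.0379] 0.0017085323287584003
bolt [ 0.491  -0.3955  0.0379] 0.0026422079527328164
bolt [ 0.4367 -0.3293  0.0381] 0.0021030383032126956
bolt [ 0.4306 -0.3898  0.0372] 0.0031653191996473223
mean [ 0.4636 -0.3625  0.0378]
tongue end [ 0.4802 -0.271   0.0132] 0.0036119382236299777
tongue end [ 0.4656 -0.2718  0.0038] 0.0005697845416242459
chassis corners top z30 [0.5204 0.3455] [0.4872 0.2078] [0.4069 0.2264] [0.4419 0.3632]
cheek [0.4675 0.2257 0.0464] 0.0006394125404492942
cheek [0.4333 0.2348 0.0455] 0.0014348504079358393
tang [0.4702 0.3018 0.0812] 0.0018669158006632558
tang [0.4712 0.3038 0.0843] 0.004716419237772537
tang [0.4685 0.3006 0.0793] 0.0019879858606411784
0.03 expected px of shaft [170.568  244.1556] [283.5087 329.3242]
0.084 expected px of shaft [167.4667 242.8312] [283.5621 316.0003]
```

View pics/c1.png

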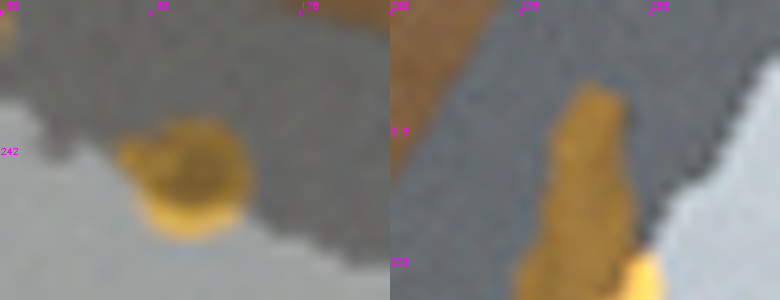

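The enlarged crop puts the brass disc at about top (170.4,243.6), with the tang tip showing at its upper left. In the side view the tang top is at about (283,315). Next I need a bare place for laying the cover down.

```bash
python3 - <<'E'
from h import *
c=cams();T,S=c["top"]["image"][:,:,::-1],c["side"]["image"][:,:,::-1]
a=np.vstack([crop(T,200,213,158,56,5,0),crop(S,228,165,131,62,6,0)[:, :790] if 0 else cv2.resize(crop(S,240,170,112,45,7,0),(790,317))])
cv2.imwrite("pics/c2.png",a);print(a.shape)
for x in(.38,.4,.44,.48): print(x,*[proj(c["top"],(x,y,0)).round(1) for y in(-.25,-.16,-.1,0)])
E
```

```text
(597, 790, 3)
0.38 [338.1 269.2] [311.2 269.4] [293.4 269.6] [263.5 270. ]
0.4 [337.9 263.2] [311.1 263.5] [293.3 263.7] [263.5 264. ]
0.44 [337.5 251.3] [310.9 251.5] [293.  251.7] [263.4 252. ]
0.48 [337.2 239.4] [310.6 239.7] [292.8 239.9] [263.3 240.2]
```

View pics/c2.png

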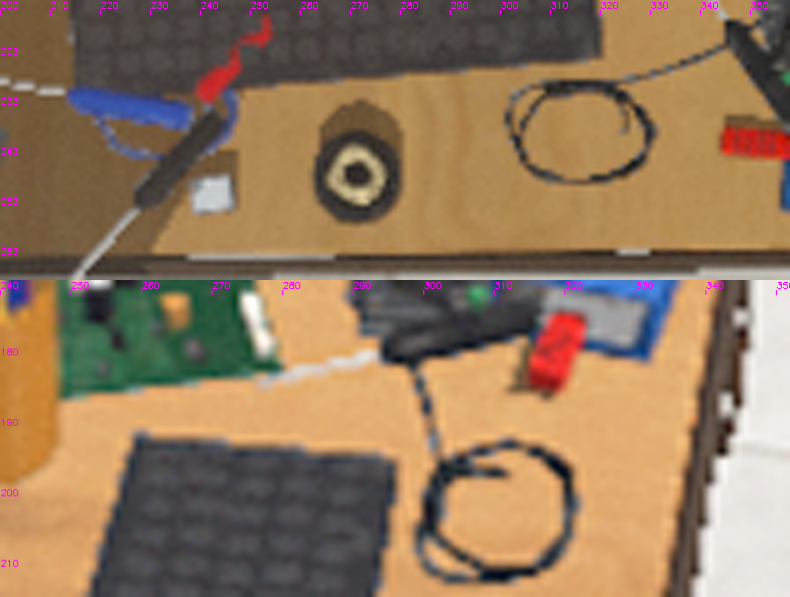

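The wire ring sits around top (302–331, 227–249). The pot is at (270,246), and the front edge is at row ~263, which is x≈0.40. The plan is to draw the cover out, shift it slightly towards the front, and lower it while watching the force.

```bash
cat >> h.py <<'E'
from scipy.spatial.transform import Rotation as Ro
def delta(P,ang=None):
    "tool-axes shift/turn to TCP target P with tool y at world angle ang, tool down"
    from workcell import env, read_camera
    s=env.get_state();q=s["orientation"];R=Ro.from_quat([q[1],q[2],q[3],q[0]])
    d=R.inv().apply(np.array(P)-s["tcp_pos"]);rv=np.zeros(3)
    if ang is not None:
        y=np.array([np.cos(ang),np.sin(ang),0]);z=np.array([0,0,-1.]);x=np.cross(y,z)
        rv=(R.inv()*Ro.from_matrix(np.c_[x,y,z])).as_rotvec()
    return d.round(4),rv.round(3)
E
python3 - <<'E'
from h import *
print(delta((.42,.15,.2),-.45+0)); print(delta((.4724,-.287,.15),-.085))
E
```

```text
(array([-0.3316, -0.2761,  0.0529]), array([-1.000e-03,  1.000e-03,  1.631e+00]))
(array([-0.5461, -0.6603,  0.1035]), array([-2.000e-03,  1.000e-03,  1.266e+00]))
```

Units first: shifts go in shares of 80 cm and turns go in shares of 4 rad. So -0.332 m / 0.8 = -0.415, -0.29 m / 0.8 = -0.3625, 1.266 rad / 4 = 0.3165.

```bash
python3 nudge.py '[[[-0.0513, -0.0431, 0.0125], [0, 0, 0.04]], [[-0.1038, -0.0863, 0.025], [0, 0, 0.08]], [[-0.155, -0.13, 0.0375], [0, 0, 0.12]], [[-0.2075, -0.1725, 0.05], [0, 0, 0.16]], [[-0.2588, -0.2163, 0.0625], [0, 0, 0.2]], [[-0.3113, -0.2588, 0.0625], [0, 0, 0.24]], [[-0.3625, -0.3025, 0.0625], [0, 0, 0.28]], [[-0.415, -0.345, 0.0625], [0, 0, 0.3165]]]' 0.045 60
python3 - <<'E'
from h import *
print(delta((.4724,-.287,.12),-.085))
E
```

```text
clock: 1.1
tcp_pos: [0.421, 0.1488, 0.2031]
orientation: [-0.0, 0.738, 0.675, -0.0]
wrist_force: [1.2, 0.5, 0.8]
finger_gap: 0.0448
grip_force: 0.0
(array([-0.4294,  0.0903,  0.083 ]), array([-0.   , -0.   , -0.005]))
```

Scaled: -0.4294 m / 0.8 = -0.5368, -0.42 m / 0.8 = -0.525, -0.005 rad / 4 = -0.0013.

```bash
python3 nudge.py '[[[-0.075, 0.015, 0], [0, 0, 0]], [[-0.15, 0.0313, 0], [0, 0, 0]], [[-0.225, 0.0475, 0.0125], [0, 0, 0]], [[-0.3, 0.0625, 0.0375], [0, 0, 0]], [[-0.375, 0.0788, 0.0625], [0, 0, 0]], [[-0.45, 0.095, 0.0875], [0, 0, 0]], [[-0.525, 0.1125, 0.1038], [0, 0, -0.0013]], [[-0.5368, 0.1129, 0.1038], [0, 0, -0.0013]]]'
python3 - <<'E'
from h import *
from workcell import env, read_camera
print(delta((.4724,-.287,.06),-.085))
for n in("side","top"):
    c=read_camera(n); np.savez(f"{n}0.npz",**c)
c=cams()
for n in c: print(n,proj(c[n],env.get_state()["tcp_pos"]))
T,S=[c[n]["image"][:,:,::-1] for n in("top","side")]
cv2.imwrite("pics/c3.png",np.hstack([crop(T,325,210,66,60,6,0),crop(S,285,130,66,60,6,0)]))
E
```

```text
clock: 2.1
tcp_pos: [0.4738, -0.2882, 0.1186]
orientation: [-0.001, 0.736, 0.677, -0.0]
wrist_force: [0.5, 0.1, -0.3]
finger_gap: 0.0452
grip_force: 0.0
(array([ 0.001 , -0.0014,  0.0586]), array([-0.001, -0.001,  0.001]))
side [319.20613735 154.28893167]
top [353.62299838 237.95572449]
```

View pics/c3.png

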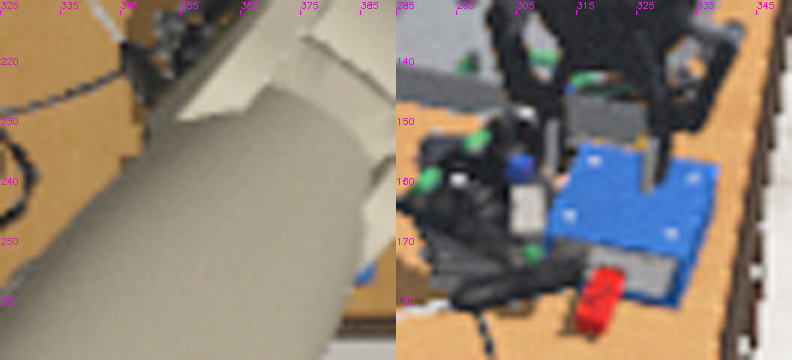

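The arm hides the top view here. The side view shows the fingers straddling the line of the tongue, above the tray at (310,155) and (329,160). Going down.

Scaled: 0.0925 m / 0.8 = 0.1156, 0.045 m / 0.8 = 0.0563.

```bash
python3 nudge.py '[[[0.0013, -0.0018, 0.0563], [0, 0, 0]], [[0.0013, -0.0018, 0.1], [0, 0, 0]], [[0.0013, -0.0018, 0.1156], [0, 0, 0]], [[0.0013, -0.0018, 0.1156], [0, 0, 0]]]'; python3 nudge.py '[[[0, 0, 0], [0, 0, 0]], [[0, 0, 0], [0, 0, 0]], [[0, 0, 0], [0, 0, 0]], [[0, 0, 0], [0, 0, 0]]]' 0.005 50
```

```text
clock: 2.7
tcp_pos: [0.4728, -0.2825, 0.0278]
orientation: [-0.001, 0.734, 0.679, 0.0]
wrist_force: [-0.3, 0.1, 0.2]
finger_gap: 0.045
grip_force: 0.0
clock: 3.2
tcp_pos: [0.474, -0.2845, 0.0293]
orientation: [0.001, 0.735, 0.678, 0.001]
wrist_force: [-1.0, 2.0, 6.9]
finger_gap: 0.0164
grip_force: 52.9
```

Scaled: 0.11 m / 0.8 = 0.1375, 0.09 m / 0.8 = 0.1125.

```bash
python3 nudge.py '[[[0, 0, -0.0025], [0, 0, 0]], [[0.0375, 0, -0.0025], [0, 0, 0]], [[0.075, 0, -0.0025], [0, 0, 0]], [[0.1125, 0, -0.0025], [0, 0, 0]], [[0.1375, 0, -0.0025], [0, 0, 0]], [[0.1375, 0, -0.0025], [0, 0, 0]]]'; python3 - <<'E'
from h import *
from workcell import env, read_camera
for n in("side","top"):
    c=read_camera(n); np.savez(f"{n}0.npz",**c)
c=cams()
T,S=[c[n]["image"][:,:,::-1] for n in("top","side")]
cv2.imwrite("pics/c4.png",np.hstack([crop(T,295,210,66,60,6,0),crop(S,275,150,66,65,6,0)[:360]]))
print(env.get_state()["tcp_pos"])
E
```

```text
clock: 3.95
tcp_pos: [0.4814, -0.173, 0.0296]
orientation: [-0.001, 0.734, 0.679, -0.0]
wrist_force: [0.7, -0.1, -1.4]
finger_gap: 0.0162
grip_force: 51.9
[ 0.48201263 -0.17467888  0.02983053]
```

View pics/c4.png

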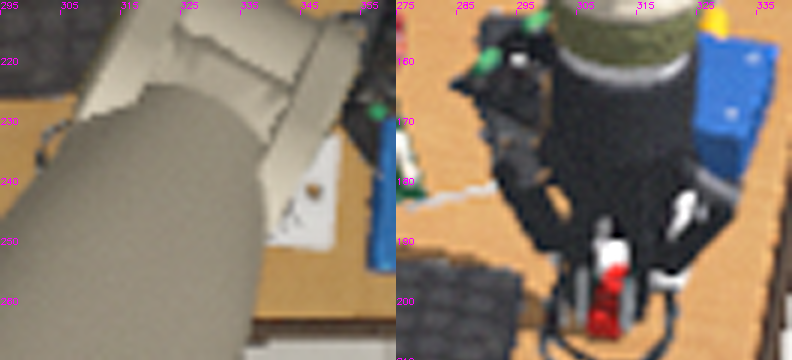

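The plate is out, its end at about top (350,235), clear of the tray. Now I shift it a little towards the front and lower it.

Scaled: -0.032 m / 0.8 = -0.04, -0.012 m / 0.8 = -0.015.

```bash
python3 nudge.py '[[[-0.0075, -0.02, 0], [0, 0, 0]], [[-0.015, -0.04, 0], [0, 0, 0]], [[-0.015, -0.04, 0.0025], [0, 0, 0]], [[-0.015, -0.04, 0.005], [0, 0, 0]], [[-0.015, -0.04, 0.005], [0, 0, 0]]]'
```

```text
clock: 4.68
tcp_pos: [0.4492, -0.1841, 0.0258]
orientation: [0.0, 0.735, 0.678, 0.0]
wrist_force: [-0.3, 0.1, -0.8]
finger_gap: 0.0163
grip_force: 52.2
```

Scaled: 0.001 m / 0.8 = 0.0013.

```bash
python3 nudge.py '[[[0, 0, 0.0013], [0, 0, 0]], [[0, 0, 0.0013], [0, 0, 0]]]';python3 nudge.py '[[[0, 0, 0.0013], [0, 0, 0]], [[0, 0, 0.0013], [0, 0, 0]]]'
```

```text
clock: 4.92
tcp_pos: [0.4493, -0.184, 0.0257]
orientation: [0.001, 0.735, 0.678, -0.0]
wrist_force: [-2.3, -0.3, 7.7]
finger_gap: 0.0165
grip_force: 53.2
clock: 5.18
tcp_pos: [0.4493, -0.184, 0.0256]
orientation: [0.001, 0.735, 0.678, -0.0]
wrist_force: [-6.1, 1.9, 17.2]
finger_gap: 0.0164
grip_force: 54.4
```

Scaled: -0.002 m / 0.8 = -0.0025.

```bash
python3 nudge.py '[[[0, 0, -0.0025], [0, 0, 0]], [[0, 0, -0.0025], [0, 0, 0]], [[0, 0, -0.0025], [0, 0, 0]]]' 0.045; python3 nudge.py '[[[0, 0, -0.0625], [0, 0, 0]], [[0, 0, -0.125], [0, 0, 0]], [[0.075, 0, -0.1875], [0, 0, 0]], [[0.15, 0, -0.1875], [0, 0, 0]], [[0.225, 0, -0.1875], [0, 0, 0]], [[0.3, 0, -0.1875], [0, 0, 0]], [[0.3, 0, -0.1875], [0, 0, 0]]]' 0.06
python3 - <<'E'
from h import *
from workcell import env, read_camera
for n in("side","top"):
    c=read_camera(n); np.savez(f"{n}0.npz",**c)
c=cams()
T,S=[c[n]["image"][:,:,::-1] for n in("top","side")]
cv2.imwrite("pics/c5.png",np.hstack([crop(T,300,215,66,60,6,0),crop(S,280,150,66,65,6,0)[:360]]))
for k,(u,v) in {"c":(.443-.006,-.256)}.items(): print(proj(c["top"],(u,v,.026)),proj(c["side"],(u,v,.026)))
E
```

```text
clock: 5.55
tcp_pos: [0.449, -0.1836, 0.0256]
orientation: [-0.0, 0.735, 0.678, 0.0]
wrist_force: [-0.1, -0.1, -0.5]
finger_gap: 0.0444
grip_force: 0.0
clock: 6.42
tcp_pos: [0.4676, 0.0592, 0.1756]
orientation: [-0.0, 0.733, 0.681, 0.0]
wrist_force: [-0.2, -0.7, -0.6]
finger_gap: 0.06
grip_force: 0.0
[340.38942868 251.62430576] [327.12684919 184.11782094]
```

View pics/c5.png

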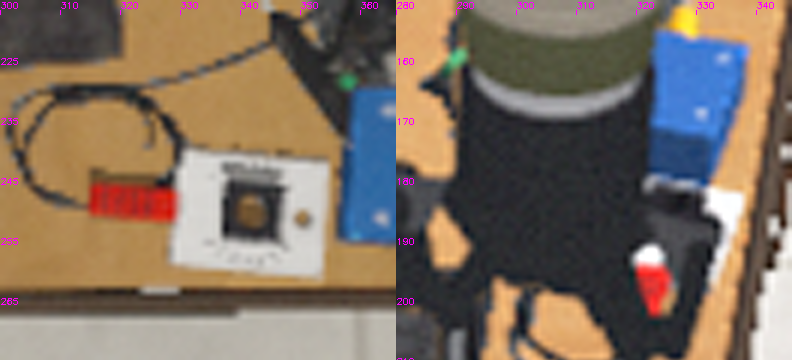

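The cover lies flat and clear, with its hub at top (341.6,249.6) and pin hole at about (350,251). The arm hides it in the side view, so I'll move aside briefly and measure from both views.

Scaled: 0.18 m / 0.8 = 0.225, 0.12 m / 0.8 = 0.15.

```bash
python3 nudge.py '[[[0.075, 0, -0.025], [0, 0, 0]], [[0.15, 0, -0.05], [0, 0, 0]], [[0.225, 0, -0.0625], [0, 0, 0]], [[0.225, 0, -0.0625], [0, 0, 0]]]'
python3 - <<'E'
from h import *
from workcell import env, read_camera
np.set_printoptions(precision=4,suppress=True)
for n in("side","top"):
    c=read_camera(n); np.savez(f"{n}0.npz",**c)
c=cams();T,S=c["top"],c["side"]
def rect(cam,k,w,z):
    q=mask(cam["image"],k,w)[0];r=cv2.minAreaRect(q);b=cv2.boxPoints(r)
    B=np.array([onz(cam,*p,z)[:2] for p in b]);e=B[1]-B[0];print(k,np.array(r[0]),r[1],"world",B.mean(0),"ang",np.degrees(np.arctan2(e[1],e[0])),np.linalg.norm(e),np.linalg.norm(B[2]-B[1]));return r[0]
a=rect(T,"black",(334,242,16,16),.026); rect(T,"red",(312,238,20,18),.014)
b=rect(S,"black",(317,175,24,24),.026); rect(S,"red",(310,185,25,25),.014)
print("hub",two(T,a,S,b))
# plate: bright low saturation
for cam,w in((T,(326,236,32,30)),(S,(305,170,40,45))):
    u,v,ww,h=w;o=cv2.resize(cam["image"][v:v+h,u:u+ww],None,fx=6,fy=6,interpolation=cv2.INTER_CUBIC);H=cv2.cvtColor(o,cv2.COLOR_RGB2HSV)
    m=((H[...,1]<60)&(H[...,2]>150)).astype(np.uint8);k=max(cv2.findContours(m,0,2)[0],key=cv2.contourArea)[:,0]
    r=cv2.minAreaRect(((k+.5)/6-.5+[u,v]).astype(np.float32));B=np.array([onz(cam,*p,.008)[:2] for p in cv2.boxPoints(r)]);e=B[1]-B[0]
    print("plate",B.mean(0),np.degrees(np.arctan2(e[1],e[0])),np.linalg.norm(e),np.linalg.norm(B[2]-B[1]))
cv2.imwrite("pics/c6.png",np.hstack([crop(T["image"][:,:,::-1],310,215,60,50,6,0),crop(S["image"][:,:,::-1],290,160,60,50,6,0)]))
E
```

```text
clock: 7.02
tcp_pos: [0.4837, 0.2368, 0.2263]
orientation: [0.0, 0.734, 0.679, 0.001]
wrist_force: [-0.2, -0.2, -0.6]
finger_gap: 0.0603
grip_force: 0.0
black [341.2132 249.7166] (8.912832260131836, 8.597115516662598) world [ 0.4433 -0.2589] ang -8.26145817184284 0.028623459861875842 0.02960073968754145
red [321.4659 248.1257] (14.561164855957031, 5.7188401222229) world [ 0.4501 -0.1946] ang -6.481492968883096 0.01916424592545244 0.04872239472414885
black [325.5051 185.6633] (9.407821655273438, 8.75544261932373) world [ 0.4413 -0.2469] ang -89.5336433867354 0.0471251353868177 0.03185169767909498
red [320.6126 199.9288] (6.572454929351807, 12.58287525177002) world [ 0.4483 -0.1853] ang -96.40998497777974 0.06164240311326893 0.02291345034825827
hub (array([ 0.4431, -0.2604,  0.0153]), np.float64(0.0018327184798502972))
plate [ 0.4435 -0.2613] -6.698477989539887 0.06650325571608978 0.08669144290915619
plate [ 0.4417 -0.2616] -94.18201135207151 0.10124799342371875 0.07463348912313443
```

View pics/c6.png

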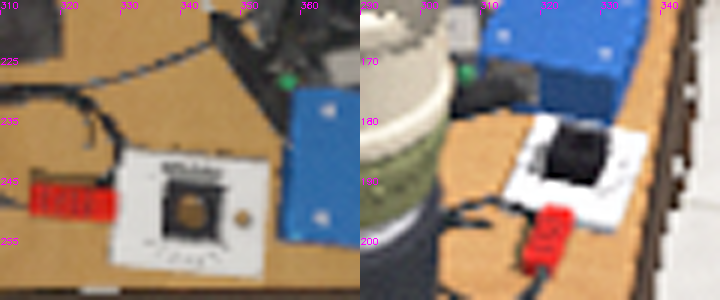

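Both views agree: hub at (0.4433,-0.2595), cover flat, tongue towards +y, with a cover yaw of about -5.5°. I'll squeeze the hub once across its other sides to centre it, then take the proper grip across its y.

```bash
python3 - <<'E'
from h import *
print(delta((.4433,-.2595,.11),1.475))
E
```

```text
(array([-0.4947,  0.0006,  0.1157]), array([-1.000e-03,  0.000e+00, -1.556e+00]))
```

Units first: shifts go in shares of 80 cm and turns go in shares of 4 rad. So -0.48 m / 0.8 = -0.6, 0.05 m / 0.8 = 0.0625, -1.44 rad / 4 = -0.36.

```bash
python3 nudge.py '[[[-0.075, 0, 0], [0, 0, -0.045]], [[-0.15, 0, 0], [0, 0, -0.09]], [[-0.225, 0, 0.0125], [0, 0, -0.135]], [[-0.3, 0, 0.0375], [0, 0, -0.18]], [[-0.375, 0, 0.0625], [0, 0, -0.225]], [[-0.45, 0, 0.0875], [0, 0, -0.27]], [[-0.525, 0, 0.1125], [0, 0, -0.315]], [[-0.6, 0, 0.1375], [0, 0, -0.36]]]' 0.048 30
python3 nudge.py '[[[0, 0, 0], [0, 0, 0]], [[0, 0, 0], [0, 0, 0]]]'
python3 - <<'E'
from h import *
print(delta((.4433,-.2595,.036),1.475))
E
```

```text
clock: 8.12
tcp_pos: [0.4465, -0.1958, 0.1321]
orientation: [-0.0, 0.161, 0.987, -0.0]
wrist_force: [0.3, -0.1, 0.5]
finger_gap: 0.0483
grip_force: 0.0
clock: 8.38
tcp_pos: [0.4472, -0.1933, 0.1325]
orientation: [-0.001, 0.164, 0.986, 0.0]
wrist_force: [-0.1, -0.2, 0.2]
finger_gap: 0.0482
grip_force: 0.0
(array([-0.0179, -0.064 ,  0.0964]), array([ 0.001, -0.002, -0.234]))
```

Scaled: -0.064 m / 0.8 = -0.08, 0.05 m / 0.8 = 0.0625, -0.234 rad / 4 = -0.0585.

```bash
python3 nudge.py '[[[-0.0113, -0.0375, 0], [0, 0, -0.0293]], [[-0.0225, -0.08, 0.025], [0, 0, -0.0585]], [[-0.0225, -0.08, 0.0625], [0, 0, -0.0585]], [[-0.0225, -0.08, 0.0625], [0, 0, -0.0585]]]'
python3 - <<'E'
from h import *
print(delta((.4433,-.2595,.036),1.475))
E
```

```text
clock: 8.88
tcp_pos: [0.4438, -0.2567, 0.0815]
orientation: [-0.002, 0.045, 0.999, 0.002]
wrist_force: [-0.7, -0.5, 0.4]
finger_gap: 0.0481
grip_force: 0.0
(array([ 0.0001, -0.0029,  0.0455]), array([ 0.003, -0.004,  0.005]))
```

Scaled: 0.0455 m / 0.8 = 0.0569, 0.025 m / 0.8 = 0.0313.

```bash
python3 nudge.py '[[[0, -0.0038, 0.0313], [0, 0, 0]], [[0, -0.0038, 0.0569], [0, 0, 0]], [[0, -0.0038, 0.0569], [0, 0, 0]]]'; python3 nudge.py '[[[0, 0, 0], [0, 0, 0]], [[0, 0, 0], [0, 0, 0]], [[0, 0, 0], [0, 0, 0]]]' 0.02 25
```

```text
clock: 9.25
tcp_pos: [0.4448, -0.2602, 0.0375]
orientation: [-0.001, 0.045, 0.999, 0.001]
wrist_force: [-0.3, 0.4, 0.4]
finger_gap: 0.0478
grip_force: 0.0
clock: 9.62
tcp_pos: [0.4462, -0.2619, 0.039]
orientation: [0.001, 0.045, 0.999, -0.0]
wrist_force: [-0.6, 3.1, 7.2]
finger_gap: 0.0312
grip_force: 26.1
```

Scaled: -0.04 m / 0.8 = -0.05, -0.03 m / 0.8 = -0.0375, 1.26 rad / 4 = 0.315.

```bash
python3 nudge.py '[[[0, 0, 0], [0, 0, 0]], [[0, 0, 0], [0, 0, 0]]]' 0.048; python3 nudge.py '[[[0, 0, -0.0375], [0, 0, 0]], [[0, 0, -0.05], [0, 0, 0.045]], [[0, 0, -0.05], [0, 0, 0.09]], [[0, 0, -0.05], [0, 0, 0.135]], [[0, 0, -0.05], [0, 0, 0.18]], [[0, 0, -0.05], [0, 0, 0.225]], [[0, 0, -0.05], [0, 0, 0.27]], [[0, 0, -0.05], [0, 0, 0.315]]]'; python3 - <<'E'
from h import *
print(delta((.444,-.2612,.034),1.475-1.571))
E
```

```text
clock: 9.88
tcp_pos: [0.4454, -0.2618, 0.0377]
orientation: [0.0, 0.045, 0.999, -0.0]
wrist_force: [-0.5, 0.2, -0.9]
finger_gap: 0.0478
grip_force: 0.0
clock: 10.88
tcp_pos: [0.4452, -0.2616, 0.0773]
orientation: [-0.0, 0.627, 0.779, 0.0]
wrist_force: [-0.3, 0.1, -0.9]
finger_gap: 0.0478
grip_force: 0.0
(array([ 0.0007, -0.001 ,  0.0433]), array([-0.  , -0.  ,  0.31]))
```

Scaled: 0.04 m / 0.8 = 0.05, -0.001 m / 0.8 = -0.0013, 0.31 rad / 4 = 0.0775.

```bash
python3 nudge.py '[[[0, -0.0013, 0], [0, 0, 0.0388]], [[0, -0.0013, 0.0125], [0, 0, 0.0775]], [[0, -0.0013, 0.0375], [0, 0, 0.0775]], [[0, -0.0013, 0.05], [0, 0, 0.0775]], [[0, -0.0013, 0.05], [0, 0, 0.0775]]]'; python3 nudge.py '[[[0, 0, 0], [0, 0, 0]], [[0, 0, 0], [0, 0, 0]], [[0, 0, 0], [0, 0, 0]], [[0, 0, 0], [0, 0, 0]]]' 0.02 60
```

```text
clock: 11.5
tcp_pos: [0.4437, -0.2614, 0.0367]
orientation: [-0.001, 0.738, 0.675, -0.0]
wrist_force: [-0.4, 0.2, 0.1]
finger_gap: 0.0481
grip_force: 0.0
clock: 12.0
tcp_pos: [0.4448, -0.2622, 0.0381]
orientation: [0.001, 0.738, 0.675, 0.0]
wrist_force: [0.2, 0.8, 5.7]
finger_gap: 0.0303
grip_force: 60.3
```

Scaled: 0.2 m / 0.8 = 0.25, -0.165 m / 0.8 = -0.2063, -0.83 rad / 4 = -0.2075.

```bash
python3 nudge.py '[[[0, 0, -0.0125], [0, 0, 0]], [[0, 0, -0.0625], [0, 0, 0]], [[0, 0, -0.125], [0, 0, 0]], [[0.05, 0, -0.1875], [0, 0, -0.0375]], [[0.1, 0, -0.2063], [0, 0, -0.08]], [[0.15, 0, -0.2063], [0, 0, -0.1225]], [[0.2, 0, -0.2063], [0, 0, -0.165]], [[0.25, 0, -0.2063], [0, 0, -0.2075]]]'; python3 - <<'E'
from h import *
print(delta((.469,.306,.2),2.0),delta((.469,.25,.2),2.0))
E
```

```text
clock: 13.0
tcp_pos: [0.4619, -0.0613, 0.2027]
orientation: [-0.0, 0.401, 0.916, 0.0]
wrist_force: [0.8, 0.1, -0.7]
finger_gap: 0.0304
grip_force: 59.8
(array([0.265 , 0.2545, 0.0028]), array([ 0.   , -0.   , -1.254])) (array([0.2238, 0.2165, 0.0028]), array([ 0.   , -0.   , -1.254]))
```

Scaled: 0.265 m / 0.8 = 0.3313, 0.254 m / 0.8 = 0.3175, -1.254 rad / 4 = -0.3135.

```bash
python3 nudge.py '[[[0.0413, 0.04, 0], [0, 0, -0.04]], [[0.0825, 0.08, 0], [0, 0, -0.08]], [[0.125, 0.1188, 0], [0, 0, -0.12]], [[0.1663, 0.1588, 0], [0, 0, -0.16]], [[0.2075, 0.2, 0], [0, 0, -0.2]], [[0.25, 0.2375, 0], [0, 0, -0.24]], [[0.2913, 0.2775, 0], [0, 0, -0.28]], [[0.3313, 0.3175, 0.0025], [0, 0, -0.3135]]]'; python3 - <<'E'
from h import *
print(delta((.469,.306,.18),2.901))
E
```

```text
clock: 14.0
tcp_pos: [0.4706, 0.3058, 0.2008]
orientation: [0.0, -0.213, 0.977, -0.0]
wrist_force: [0.0, -0.3, -1.4]
finger_gap: 0.0299
grip_force: 59.8
(array([0.0013, 0.0008, 0.0208]), array([-0.   , -0.   , -0.902]))
```

Scaled: 0.02 m / 0.8 = 0.025, 0.01 m / 0.8 = 0.0125, -0.902 rad / 4 = -0.2255.

```bash
python3 nudge.py '[[[0, 0, 0], [0, 0, -0.045]], [[0, 0, 0], [0, 0, -0.09]], [[0, 0, 0.0125], [0, 0, -0.135]], [[0, 0, 0.025], [0, 0, -0.18]], [[0, 0, 0.025], [0, 0, -0.225]], [[0.0013, 0.0013, 0.025], [0, 0, -0.2255]]]'; python3 - <<'E'
from h import *
from workcell import env, read_camera
print(delta((.469,.306,.14),2.901))
for n in("side","top"):
    c=read_camera(n); np.savez(f"{n}0.npz",**c)
c=cams();T,S=c["top"],c["side"]
cv2.imwrite("pics/c7.png",np.hstack([crop(T["image"][:,:,::-1],140,205,66,60,6,0),crop(S["image"][:,:,::-1],240,255,66,95,6,0)[:,:]][0:1]+[cv2.resize(crop(S["image"][:,:,::-1],240,265,66,80,5,0),(297,360))]))
p=env.get_state()["tcp_pos"]
print(p,proj(S,(.469,.306,.084)))
E
```

```text
clock: 14.75
tcp_pos: [0.4693, 0.3046, 0.1803]
orientation: [-0.0, -0.615, 0.789, 0.0]
wrist_force: [-0.9, -0.4, -1.1]
finger_gap: 0.0298
grip_force: 59.9
(array([-0.0013,  0.0006,  0.0403]), array([ 0.001, -0.   , -0.007]))
[0.46936463 0.30480029 0.18059759] [282.98768978 315.4895061 ]
```

View pics/c7.png

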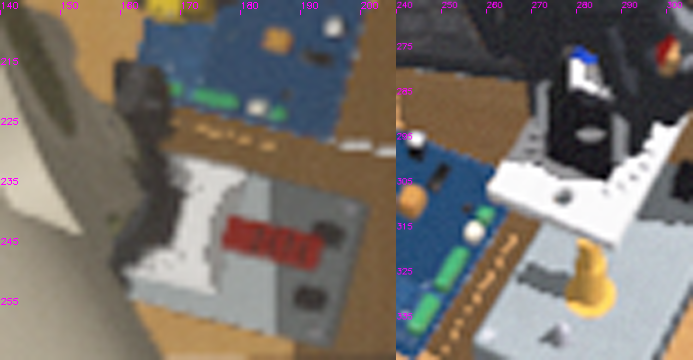

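This is the last picture. The side view shows the cover above the shaft, with its tang top just under the plate edge at about (283,318). The pin is at about (275,339) and the cover's pin hole at about (277,309). The top view shows the tongue at about (185,245), between the cheeks. From here I use numbers only.

```bash
python3 - <<'E'
from h import *
np.set_printoptions(precision=2,suppress=True,linewidth=200)
c=cams();T,S=c["top"],c["side"]
from workcell import env, read_camera
p=env.get_state()["tcp_pos"];u=np.array([np.cos(np.radians(76.2)),np.sin(np.radians(76.2)),0])
C=np.array([.469,.306,0]);Pc=np.r_[p[:2],p[2]-.0381]
q=env.get_state()["orientation"];phi=np.arctan2(q[2]**2-q[1]**2,2*q[1]*q[2]);uc=np.array([np.cos(phi-np.pi/2),np.sin(phi-np.pi/2),0]);print("cover heading",np.degrees(phi)-90)
print("hole pred",proj(S,Pc+.03*uc+[0,0,.008]),"pin pred tip/base",proj(S,C+.03*u+[0,0,.046]),proj(S,C+.03*u+[0,0,.03]))
print("shaft pred z30,58,84",*[proj(S,C+[0,0,z]) for z in(.03,.058,.084)])
g=cv2.cvtColor(S["image"],cv2.COLOR_RGB2GRAY)
print("hole");print(g[304:314,271:284]);print("pin");print(g[332:345,266:284])
q=mask(S["image"],"brass",(270,314,25,26))[0]
for r in range(316,338,2):
    w=q[abs(q[:,1]-r)<.6]
    if len(w):print(r,w[:,0].min(),w[:,0].max(),w[:,0].min()/2+w[:,0].max()/2)
H=cv2.cvtColor(S["image"],cv2.COLOR_RGB2HSV)
E
```

```text
cover heading 75.77525880135698
hole pred [276.49 307.93] pin pred tip/base [277.09 335.77] [277.15 339.57]
shaft pred z30,58,84 [282.96 328.82] [282.97 322.04] [282.99 315.49]
hole
[[251 251 248 242 212 139 146 147 149 144 137 115  85]
 [249 248 250 253 251 246 245 242 246 246 247 245 245]
 [248 248 250 252 251 241 225 232 250 254 252 252 254]
 [248 249 251 250 234 199 157 173 227 247 250 250 250]
 [248 249 250 236 187 146 116 128 208 247 250 250 250]
 [249 248 250 236 153  98  89 127 223 251 249 249 249]
 [252 249 252 250 232 188 170 221 250 251 250 250 250]
 [236 252 255 253 251 249 247 249 250 249 250 250 250]
 [171 203 221 236 251 254 253 250 249 250 250 250 250]
 [131 142 150 171 213 240 251 251 250 249 250 251 250]]
pin
[[193 192 191 193 191 194 196 194 196 194 202 198 193 200 182 152 141 153]
 [194 192 191 193 195 195 194 196 199 197 198 199 210 218 216 209 204 201]
 [193 191 193 192 191 194 196 195 196 197 200 195 199 207 217 220 220 216]
 [196 190 193 193 197 201 194 197 195 195 195 197 193 195 202 205 199 199]
 [199 194 196 194 196 198 198 197 199 193 203 204 192 197 196 1
[... 185 characters left out ...]
97 178 124  96 110 146 181 196 197 197 193 196 197]
 [193 197 199 199 200 174 118  98  99 111 137 174 193 200 197 197 197 197]
 [195 200 198 198 200 188 173 177 143 106 138 171 185 190 195 193 197 195]
 [200 198 195 195 200 197 198 202 187 168 173 186 196 194 197 195 192 197]
 [206 200 199 200 200 197 202 196 200 197 193 198 197 198 195 194 197 200]
 [192 198 199 201 197 200 196 199 195 194 195 197 197 195 192 194 198 195]]
318 280.41666 282.25 281.3333
320 280.58334 284.75 282.6667
322 280.08334 285.58334 282.83334
324 279.75 285.75 282.75
326 279.25 286.08334 282.6667
328 277.75 287.58334 282.6667
330 277.41666 287.75 282.5833
332 277.75 287.58334 282.6667
334 279.41666 285.91666 282.66666
```

```bash
python3 - <<'E'
from h import *
np.set_printoptions(precision=2,suppress=True,linewidth=200)
c=cams();T,S=c["top"],c["side"]
from workcell import env, read_camera
s=env.get_state();p=s["tcp_pos"];a=np.radians(75.8)
u=np.array([np.cos(a),np.sin(a),0]);v=np.array([-u[1],u[0],0]);Pc=np.r_[p[:2],p[2]-.0381]
im=T["image"]
o=cv2.resize(im[232:258,168:205],None,fx=6,fy=6,interpolation=cv2.INTER_CUBIC);H=cv2.cvtColor(o,cv2.COLOR_RGB2HSV).astype(int)
m=(((H[...,0]<10)|(H[...,0]>170))&(H[...,1]>130)&(H[...,2]>60)).astype(np.uint8)
k=max(cv2.findContours(m,0,1)[0],key=cv2.contourArea)[:,0];r=cv2.minAreaRect(((k+.5)/6-.5+[168,232]).astype(np.float32))
B=np.array([onz(T,*q,Pc[2]+.014) for q in cv2.boxPoints(r)])
print("tongue rect",r,"\n",B.round(4)); ctr=B.mean(0);print("tongue ctr",ctr.round(4),"pred",(Pc-.066*u).round(4), "pred px of ends",[proj(T,Pc-x*u+[0,0,.014]) for x in(.042,.09)])
E
```

```text
tongue rect ((185.03433227539062, 244.86276245117188), (16.12861442565918, 5.659159183502197), 14.03624439239502) 
 [[0.45 0.27 0.16]
 [0.47 0.26 0.16]
 [0.46 0.21 0.16]
 [0.44 0.22 0.16]]
tongue ctr [0.45 0.24 0.16] pred [0.45 0.24 0.14] pred px of ends [array([176.91, 243.51]), array([192.02, 247.17])]
```

```bash
python3 - <<'E'
from h import *
print(delta((.4693,.3075,.125),np.radians(166.1)))
E
```

```text
(array([-0.0026,  0.0007,  0.0556]), array([ 0.   , -0.   , -0.006]))
```

Scaled: 0.055 m / 0.8 = 0.0688, 0.03 m / 0.8 = 0.0375, -0.006 rad / 4 = -0.0015.

```bash
python3 nudge.py '[[[-0.0033, 0.0009, 0.0375], [0, 0, -0.0015]], [[-0.0033, 0.0009, 0.0688], [0, 0, -0.0015]], [[-0.0033, 0.0009, 0.0688], [0, 0, -0.0015]]]'; python3 nudge.py '[[[0, 0, 0.0063], [0, 0, 0]], [[0, 0, 0.0125], [0, 0, 0]], [[0, 0, 0.0125], [0, 0, 0]]]';python3 nudge.py '[[[0, 0, 0.005], [0, 0, 0]], [[0, 0, 0.01], [0, 0, 0]], [[0, 0, 0.01], [0, 0, 0]]]'
```

```text
clock: 15.22
tcp_pos: [0.4681, 0.3068, 0.1238]
orientation: [-0.002, -0.617, 0.787, 0.001]
wrist_force: [0.2, -0.2, -1.2]
finger_gap: 0.0301
grip_force: 60.0
clock: 15.6
tcp_pos: [0.4697, 0.3076, 0.1157]
orientation: [0.0, -0.618, 0.787, 0.0]
wrist_force: [0.2, -0.5, -1.6]
finger_gap: 0.0302
grip_force: 60.0
clock: 15.98
tcp_pos: [0.4693, 0.3075, 0.107]
orientation: [-0.0, -0.618, 0.786, 0.0]
wrist_force: [-0.5, 0.4, -1.6]
finger_gap: 0.0304
grip_force: 60.0
```

Scaled: 0.006 m / 0.8 = 0.0075, 0.003 m / 0.8 = 0.0038.

```bash
for i in 1 2 3; do python3 nudge.py '[[[0, 0, 0.0038], [0, 0, 0]], [[0, 0, 0.0075], [0, 0, 0]], [[0, 0, 0.0075], [0, 0, 0]]]' | grep -E 'tcp|wrist'; done
```

```text
tcp_pos: [0.4694, 0.3075, 0.1011]
wrist_force: [-0.5, 0.5, -1.8]
tcp_pos: [0.4695, 0.3075, 0.0951]
wrist_force: [-0.1, 1.2, -2.6]
tcp_pos: [0.4695, 0.3075, 0.0891]
wrist_force: [-0.6, 2.0, -2.0]
```

Scaled: 0.004 m / 0.8 = 0.005, 0.002 m / 0.8 = 0.0025.

```bash
for i in 1 2; do python3 nudge.py '[[[-0.0004, 0, 0.0025], [0, 0, 0]], [[-0.0004, 0, 0.005], [0, 0, 0]], [[-0.0004, 0, 0.005], [0, 0, 0]]]' | grep -E 'tcp|wrist'; done
```

```text
tcp_pos: [0.4695, 0.3077, 0.0852]
wrist_force: [-1.0, 2.0, -2.9]
tcp_pos: [0.4697, 0.3079, 0.0812]
wrist_force: [-0.1, 0.4, -1.2]
```

Scaled: 0.004 m / 0.8 = 0.005, 0.002 m / 0.8 = 0.0025.

```bash
for i in 1 2 3; do python3 nudge.py '[[[0, 0, 0.0025], [0, 0, 0]], [[0, 0, 0.005], [0, 0, 0]], [[0, 0, 0.005], [0, 0, 0]]]' | grep -E 'tcp|wrist|orient'; done
```

```text
tcp_pos: [0.4698, 0.3079, 0.0772]
orientation: [-0.0, -0.618, 0.786, -0.0]
wrist_force: [0.5, -0.3, -0.9]
tcp_pos: [0.4697, 0.308, 0.0732]
orientation: [-0.0, -0.618, 0.786, -0.0]
wrist_force: [-0.7, -1.5, -2.1]
tcp_pos: [0.4698, 0.308, 0.0693]
orientation: [-0.0, -0.618, 0.786, -0.0]
wrist_force: [-0.1, -1.0, -1.8]
```

Beautifully free. Now to the seat, then release.

Scaled: 0.0015 m / 0.8 = 0.0019.

```bash
for i in 1 2; do python3 nudge.py '[[[0, 0, 0.0019], [0, 0, 0]], [[0, 0, 0.0019], [0, 0, 0]]]' | grep -E 'tcp|wrist|orient'; done
```

```text
tcp_pos: [0.4698, 0.3081, 0.0682]
orientation: [0.0, -0.618, 0.786, 0.0]
wrist_force: [-0.7, 0.3, 0.9]
tcp_pos: [0.4698, 0.3081, 0.0681]
orientation: [0.0, -0.618, 0.786, -0.0]
wrist_force: [-5.0, -3.1, 12.0]
```

Scaled: -0.0025 m / 0.8 = -0.0031.

```bash
python3 nudge.py '[[[0, 0, -0.0031], [0, 0, 0]], [[0, 0, -0.0031], [0, 0, 0]], [[0, 0, -0.0031], [0, 0, 0]]]' 0.05; python3 nudge.py '[[[0, 0, -0.0375], [0, 0, 0]], [[0, 0, -0.0875], [0, 0, 0]], [[0, 0, -0.15], [0, 0, 0]], [[0.075, 0, -0.1625], [0, 0, 0]], [[0.15, 0, -0.1625], [0, 0, 0]], [[0.225, 0, -0.1625], [0, 0, 0]], [[0.3, 0, -0.1625], [0, 0, 0]], [[0.375, 0.075, -0.1625], [0, 0, 0]]]';  python3 - <<'E'
from h import *
from workcell import env, read_camera
np.set_printoptions(precision=4,suppress=True,linewidth=220)
for n in("side","top"):
    c=read_camera(n); np.savez(f"{n}0.npz",**c)
c=cams();T,S=c["top"],c["side"];C=np.array([.4697,.308,0])
for cam,z in((T,.072),(S,.072)):
    u,v=proj(cam,C+[0,0,z]);print("pred tang z60,72,84",*[proj(cam,C+[0,0,z]).round(2) for z in(.058,.072,.084)])
    u,v=int(u),int(v);q=mask(cam["image"],"brass",(u-9,v-9,19,19),10)[0];r=cv2.minAreaRect(q);print(r,q.min(0),q.max(0))
    for k in(0,1): print("RG"[k]);print(cam["image"][v-7:v+8,u-8:u+9,k*1])
    B=np.array([onz(cam,*b,.08)[:2] for b in cv2.boxPoints(r)]);print(B)
# hub & plate check on chassis from top
q=mask(T["image"],"red",(172,236,30,24))[0];print("tongue",onz(T,*cv2.minAreaRect(q)[0],.044),cv2.minAreaRect(q))
E
```

```text
clock: 19.85
tcp_pos: [0.4699, 0.3081, 0.0688]
orientation: [0.0, -0.618, 0.786, -0.0]
wrist_force: [-0.0, -0.9, -0.5]
finger_gap: 0.0501
grip_force: 0.0
clock: 20.85
tcp_pos: [0.3607, 0.0401, 0.1991]
orientation: [0.001, -0.617, 0.787, -0.001]
wrist_force: [-1.0, -0.7, 0.8]
finger_gap: 0.0498
grip_force: 0.0
pred tang z60,72,84 [168.69 242.81] [167.87 242.46] [167.17 242.15]
((168.44467163085938, 242.88221740722656), (6.805883884429932, 5.338872909545898), 1.684790015220642) [165.05 240.15] [171.85 245.55]
R
[[182 210 210 210 211 209 205 205 193 121 134 119 140 129 159 193 182]
 [189 209 210 210 213 205 185 183 184 128 137 134 142 144 138 123 126]
 [194 206 208 208 210 210 197 134 106 120 134 133 135 140 139 141 143]
 [201 207 208 208 208 207 184  96  72  64  69  77  95 115 124 135 137]
 [207 202 197 198 203 201 163  74  69  66  67  62  73  78  82  86 126]
 [206 185 131 129 178 199 155  98  97  75  83  88  91  83  81  72  86]
 [198 175 164 130 171 192 135 176 168 150 156 132 127  99  75  73 108]
 [204 180 164 159 182 185 166 218 216 220 213 136 127 101  79  71 132]
 [208 204 196 197
[... 3440 characters left out ...]
1]
 [178 149 109  26  26  38  84 121 141 167 183 148  55  39  51  85 154]
 [138 121  65  25  24  31  91 121 118 153 182 151  77  38  44  39  32]
 [145  98  40  21  24  51  99 125 119 155 187 203 158  35  50  45  35]
 [137  68  24  26  30  73 117 122 121 153 188 220 181  54  48  51  38]
 [109  40  27  33  29  81 117 125 117 157 208 229 169  51  46  42  34]
 [ 83  51  44  40  39  83 123 132 138 169 210 202 136  39  50  45  25]
 [ 38  47  47  49  48  62 100 126 142 167 167 123  74  47  49  36  59]]
[[0.4789 0.3043]
 [0.4621 0.3007]
 [0.4561 0.3302]
 [0.4725 0.3337]]
tongue [0.4554 0.2425 0.044 ] ((189.3868408203125, 247.28756713867188), (14.772666931152344, 5.57945442199707), 11.88878345489502)
```

The cover is home: its tongue reads where it should, allowing for the top camera's known ~1.5 mm bias. From its faces the tang lies at roughly 70–80° heading. The jaws will align on the flats, so I grip at about 72°.

```bash
python3 - <<'E'
from h import *
print(delta((.4698,.308,.13),np.radians(163)))
E
```

```text
(array([-0.2875, -0.0487,  0.067 ]), array([ 0.006, -0.002,  0.053]))
```

Scaled: -0.2875 m / 0.8 = -0.3594, -0.232 m / 0.8 = -0.29, 0.05 rad / 4 = 0.0125.

```bash
python3 nudge.py '[[[-0.0725, -0.0125, 0], [0, 0, 0]], [[-0.145, -0.025, 0], [0, 0, 0]], [[-0.2175, -0.0375, 0], [0, 0, 0.0125]], [[-0.29, -0.05, 0.0375], [0, 0, 0.0125]], [[-0.3594, -0.0609, 0.0625], [0, 0, 0.0125]], [[-0.3594, -0.0609, 0.0838], [0, 0, 0.0125]], [[-0.3594, -0.0609, 0.0838], [0, 0, 0.0125]]]' 0.035 40; python3 - <<'E'
from h import *
print(delta((.4698,.308,.0835),np.radians(163)))
E
```

```text
clock: 21.82
tcp_pos: [0.4737, 0.3106, 0.1297]
orientation: [-0.002, -0.598, 0.801, 0.0]
wrist_force: [-0.4, 0.2, -0.6]
finger_gap: 0.035
grip_force: 0.0
(array([0.0035, 0.0028, 0.0462]), array([ 0.003, -0.003,  0.009]))
```

```bash
python3 nudge.py '[[[0, 0, 0.0188], [0, 0, 0]], [[0, 0, 0.0313], [0, 0, 0]], [[0, 0, 0.0313], [0, 0, 0]]]' ; python3 - <<'E'
from h import *
print(delta((.4698,.308,.0835),np.radians(163)))
E
```

```text
clock: 22.2
tcp_pos: [0.4744, 0.3094, 0.1064]
orientation: [-0.001, -0.597, 0.802, 0.0]
wrist_force: [-0.5, 0.1, 0.2]
finger_gap: 0.0351
grip_force: 0.0
(array([0.0026, 0.004 , 0.0229]), array([ 0.001, -0.001,  0.007]))
```

Scaled: 0.022 m / 0.8 = 0.0275, 0.012 m / 0.8 = 0.015.

```bash
python3 nudge.py '[[[0.0031, 0.005, 0], [0, 0, 0]], [[0.0031, 0.005, 0.015], [0, 0, 0]], [[0.0031, 0.005, 0.0275], [0, 0, 0]], [[0.0031, 0.005, 0.0275], [0, 0, 0]]]'; python3 nudge.py '[[[0, 0, 0], [0, 0, 0]], [[0, 0, 0], [0, 0, 0]], [[0, 0, 0], [0, 0, 0]], [[0, 0, 0], [0, 0, 0]]]' 0.0 40;python3 - <<'E'
from workcell import env, read_camera
s=env.get_state();print(s["joint_pos"],s["ft_torque"])
E
```

```text
clock: 22.7
tcp_pos: [0.4695, 0.3085, 0.0836]
orientation: [-0.001, -0.598, 0.802, 0.0]
wrist_force: [-0.4, -1.0, 0.4]
finger_gap: 0.0347
grip_force: 0.0
clock: 23.2
tcp_pos: [0.469, 0.3095, 0.0851]
orientation: [-0.001, -0.598, 0.801, 0.001]
wrist_force: [-4.9, 2.0, 2.6]
finger_gap: 0.007
grip_force: 39.6
[ 0.4394038   0.3952364  -0.26694721  0.91023695  0.00198041 -0.84317061] [0.43910713 0.91349119 0.1095323 ]
```

Scaled: 1 rad / 4 = 0.25.

```bash
python3 nudge.py '[[[0, 0, 0], [0, 0, 0.0375]], [[0, 0, 0], [0, 0, 0.075]], [[0, 0, 0], [0, 0, 0.1125]], [[0, 0, 0], [0, 0, 0.15]], [[0, 0, 0], [0, 0, 0.1875]], [[0, 0, 0], [0, 0, 0.225]], [[0, 0, 0], [0, 0, 0.25]], [[0, 0, 0], [0, 0, 0.25]]]';python3 - <<'E'
from workcell import env, read_camera
s=env.get_state();print(s["joint_pos"],s["ft_torque"])
E
```

```text
clock: 24.2
tcp_pos: [0.4696, 0.309, 0.0851]
orientation: [-0.001, -0.141, 0.99, 0.0]
wrist_force: [-4.2, 0.9, 3.0]
finger_gap: 0.0068
grip_force: 39.7
[ 4.38896545e-01  3.95305159e-01 -2.66793039e-01  9.09802912e-01
  5.90827396e-04  1.55852599e-01] [-0.00383532  0.82745307 -0.06277343]
```

Scaled: 1 rad / 4 = 0.25.

```bash
python3 nudge.py '[[[0, 0, 0], [0, 0, 0]], [[0, 0, 0], [0, 0, 0]]]' 0.02; python3 nudge.py '[[[0, 0, 0], [0, 0, 0]], [[0, 0, 0], [0, 0, 0]], [[0, 0, 0], [0, 0, 0]]]' 0.0 45 ; python3 nudge.py '[[[0, 0, 0], [0, 0, 0.0375]], [[0, 0, 0], [0, 0, 0.075]], [[0, 0, 0], [0, 0, 0.1125]], [[0, 0, 0], [0, 0, 0.15]], [[0, 0, 0], [0, 0, 0.1875]], [[0, 0, 0], [0, 0, 0.225]], [[0, 0, 0], [0, 0, 0.25]], [[0, 0, 0], [0, 0, 0.25]]]';python3 - <<'E'
from workcell import env, read_camera
s=env.get_state();print(s["joint_pos"],s["ft_torque"])
E
```

```text
clock: 24.45
tcp_pos: [0.4713, 0.3091, 0.0852]
orientation: [0.001, -0.141, 0.99, 0.0]
wrist_force: [-0.6, -0.2, 0.0]
finger_gap: 0.02
grip_force: 0.0
clock: 24.82
tcp_pos: [0.4709, 0.3094, 0.0853]
orientation: [0.001, -0.14, 0.99, 0.0]
wrist_force: [0.7, 2.7, 2.2]
finger_gap: 0.0071
grip_force: 44.2
clock: 25.82
tcp_pos: [0.4704, 0.3074, 0.0852]
orientation: [0.001, 0.352, 0.936, -0.001]
wrist_force: [-0.4, -5.9, 4.1]
finger_gap: 0.0071
grip_force: 44.7
[ 0.43751033  0.39511415 -0.2668069   0.9099895  -0.00309952  1.15706144] [-1.06476982  0.07177499  0.03733378]
```

Scaled: 0.2 rad / 4 = 0.05.

```bash
python3 nudge.py '[[[0, 0, 0], [0, 0, 0]], [[0, 0, 0], [0, 0, 0]]]' 0.02 >/dev/null; python3 nudge.py '[[[0, 0, 0], [0, 0, 0]], [[0, 0, 0], [0, 0, 0]], [[0, 0, 0], [0, 0, 0]]]' 0.0 45 >/dev/null; 
J='from workcell import env, read_camera;s=env.get_state();print(s["clock"],s["joint_pos"][5],s["ft_torque"],s["wrist_force"],s["finger_gap"])'
python3 -c "$J"; python3 nudge.py '[[[0, 0, 0], [0, 0, 0.025]], [[0, 0, 0], [0, 0, 0.05]], [[0, 0, 0], [0, 0, 0.05]]]' >/dev/null; python3 -c "$J"; python3 nudge.py '[[[0, 0, 0], [0, 0, 0.025]], [[0, 0, 0], [0, 0, 0.05]], [[0, 0, 0], [0, 0, 0.05]]]' >/dev/null; python3 -c "$J"
```

```text
26.45 1.1568564141996933 [-0.79470936  0.61536042  0.04063238] [-4.06510959 -4.41011699  4.40617962] 0.006717916911837429
26.825 1.3576186141964903 [-0.98577309  0.67800366 -0.0017123 ] [-3.18041591 -4.48737699  5.0095438 ] 0.006977967442339966
27.2 1.5576294853416923 [-1.05254125  0.77297172  0.00386079] [-3.42190446 -5.0481666   5.61351459] 0.006834046046791589
```

Scaled: 0.15 rad / 4 = 0.0375.

```bash

J='from workcell import env, read_camera;s=env.get_state();print(s["clock"],s["joint_pos"][5],s["ft_torque"],s["wrist_force"],s["finger_gap"])'
python3 nudge.py '[[[0, 0, 0], [0, 0, 0.025]], [[0, 0, 0], [0, 0, 0.0375]], [[0, 0, 0], [0, 0, 0.0375]]]' >/dev/null; python3 -c "$J"; python3 nudge.py '[[[0, 0, 0], [0, 0, 0.025]], [[0, 0, 0], [0, 0, 0.025]]]' >/dev/null; python3 -c "$J"; python3 nudge.py '[[[0, 0, 0], [0, 0, 0.025]], [[0, 0, 0], [0, 0, 0.025]]]' >/dev/null; python3 -c "$J"
```

```text
27.575 1.7071623006425751 [-0.96711583  0.81836512  0.09686163] [-4.24702333 -5.74090188  5.7367923 ] 0.006350902918390029
27.825 1.8075925818534613 [-1.04580042  0.82898935 -0.01063692] [-4.50095014 -4.91080845  6.79874777] 0.0070501050141900876
28.075 1.9075823258827176 [-1.06659147  0.90096177  0.08086625] [-3.95017586 -6.181197    6.12963037] 0.00668594050698038
```

Scaled: 0.1 rad / 4 = 0.025.

```bash

J='from workcell import env, read_camera;s=env.get_state();print(s["clock"],s["joint_pos"][5],s["ft_torque"],s["wrist_force"],s["finger_gap"])'
for i in 1 2 3; do python3 nudge.py '[[[0, 0, 0], [0, 0, 0.025]], [[0, 0, 0], [0, 0, 0.025]]]' >/dev/null; python3 -c "$J"; done
```

```text
28.325 2.0064126509441396 [-1.15664504  0.98310234  0.622414  ] [-4.03246255 -5.71423056  6.45645227] 0.006862892130783025
28.575 2.106792566639602 [-0.47553811  1.07926397  0.428522  ] [-4.46279983 -3.03632829  5.39884261] 0.007208235080313031
28.825 2.2059028210227476 [-0.60012335  1.04314092  0.80169012] [-5.69402024 -3.04741024  6.57246687] 0.00722706786579578
```

The torque rises sharply at the stop. I ease off slightly, open and clear away.

Scaled: -0.08 rad / 4 = -0.02.

```bash
python3 nudge.py '[[[0, 0, 0], [0, 0, -0.02]], [[0, 0, 0], [0, 0, -0.02]]]' ; python3 nudge.py '[[[0, 0, 0], [0, 0, 0]], [[0, 0, 0], [0, 0, 0]]]' 0.03; python3 nudge.py '[[[0, 0, -0.025], [0, 0, 0]], [[0, 0, -0.0625], [0, 0, 0]], [[0, 0, -0.125], [0, 0, 0]], [[0, 0, -0.1625], [0, 0, 0]], [[0, 0, -0.1625], [0, 0, 0]]]'; python3 - <<'E'
from h import *
print(delta((.40,.02,.22)))
E
```

```text
clock: 29.08
tcp_pos: [0.4688, 0.3087, 0.085]
orientation: [-0.001, 0.747, 0.665, -0.001]
wrist_force: [-4.5, -3.2, 6.8]
finger_gap: 0.0069
grip_force: 72.5
clock: 29.32
tcp_pos: [0.4709, 0.3094, 0.085]
orientation: [0.0, 0.747, 0.664, 0.001]
wrist_force: [0.6, 1.0, 0.1]
finger_gap: 0.0301
grip_force: 0.0
clock: 29.95
tcp_pos: [0.4724, 0.31, 0.218]
orientation: [0.001, 0.747, 0.664, 0.003]
wrist_force: [-0.2, 0.2, -0.1]
finger_gap: 0.0302
grip_force: 0.0
(array([-0.2965, -0.0378, -0.0033]), array([0., 0., 0.]))
```

```bash
python3 nudge.py '[[[-0.075, -0.0088, 0], [0, 0, 0]], [[-0.15, -0.0188, 0], [0, 0, 0]], [[-0.225, -0.0288, 0], [0, 0, 0]], [[-0.3, -0.0375, 0], [0, 0, 0]], [[-0.3706, -0.0473, 0], [0, 0, 0]], [[-0.3706, -0.0473, 0], [0, 0, 0]], [[-0.3706, -0.0473, 0], [0, 0, 0]]]'; python3 - <<'E'
from h import *
from workcell import env, read_camera
np.set_printoptions(linewidth=220)
c0=cams()
for n in("side","top"):
    c=read_camera(n); np.savez(f"{n}0.npz",**c)
c=cams();T,S=c["top"],c["side"]
q=mask(T["image"],"red",(172,236,30,24))[0];print("tongue",onz(T,*cv2.minAreaRect(q)[0],.044),cv2.minAreaRect(q))
for n,(u,v,w,h) in{"top":(150,225,55,42),"side":(255,285,60,60)}.items():
    d=np.abs(c[n]["image"][v:v+h,u:u+w].astype(int)-c0[n]["image"][v:v+h,u:u+w]).max(2)>40
    r,cc=np.nonzero(d);print(n,"changed px",d.sum(),(cc+u).min() if d.any() else"",(cc+u).max() if d.any() else"",(r+v).min() if d.any() else"",(r+v).max() if d.any() else "")
print(T["image"][235:250,159:176,0]);print(S["image"][312:327,274:291,0])
E
```

```text
clock: 30.82
tcp_pos: [0.3979, 0.0188, 0.2143]
orientation: [-0.0, 0.748, 0.664, 0.0]
wrist_force: [0.3, 0.6, 0.6]
finger_gap: 0.0297
grip_force: 0.0
tongue [0.45545098 0.24253344 0.044     ] ((189.36849975585938, 247.27452087402344), (14.739555358886719, 5.5378875732421875), 11.689363479614258)
top changed px 14 202 204 232 257
side changed px 114 255 313 285 323
[[182 210 208 210 210 208 203 205 190 117 132 120 137 145 184 191 180]
 [187 208 209 209 211 206 184 180 182 131 138 131 142 142 138 123 123]
 [193 207 206 209 208 209 196 130 107 121 134 134 135 139 139 141 140]
 [202 206 206 206 208 206 184  92  71  67  66  74  93 117 125 133 136]
 [205 202 196 197 202 200 162  72  70  64  62  63  66  72  81  88 123]
 [204 184 128 126 177 196 152  75  80  88  99  88  91  82  80  69  85]
 [197 174 164 128 170 191 121 146 144 161 167 122 124  96  71  71 105]
 [201 179 165 157 181 183 167 219 215 214 203 116 115 100  73  65 131]
 [207 204 194 195 200 163 155 214 209 217 209 138 122  91  74  74 152]
 [208 207 208 208 198 152  72 103 152 183 198 186 136  85  69  84 161]
 [208 209 209 208 190  
[... 698 characters left out ...]
255 255 185  52  36 243 255 254 249 240 255 255 255 253 253]
 [248 224 232 195  86  35  58 241 255 255 244 158 182 239 255 255 255]
 [242 159 146  87  33  51  71 193 247 253 241 127  41 114 183 222 254]
 [175 150 106  31  39  30  65 150 197 210 203 138  33  40  53  88 160]
 [133 123  64  29  27  27 100 161 180 176 210 205 108  38  44  45  36]
 [150 102  33  32  24  72 131 169 180 178 224 255 212  35  43  52  46]
 [136  68  22  27  22 104 150 163 179 177 225 255 242  29  44  52  36]
 [114  31  31  31  24 108 168 182 179 176 224 255 230  42  47  51  35]
 [ 80  46  46  44  40 109 164 187 213 220 234 244 177  35  42  46  31]
 [ 47  49  52  50  41  79 126 164 201 220 209 165  95  41  50  39  60]]
```

Cover unchanged and home, tang turned to where the stop should be (seen nearly end-on from the side). Handing in.

```bash
python3 -c "
from workcell import env, read_camera
print(env.hand_in())"
```

```text
the job is handed in; nothing more can be done
None
```

The job is handed in, though no verdict came back: the cover reads home and released on the chassis, and the shaft is wound to its stop, judged from the torque rise and camera rather than a direct angle reading.

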